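Vent the degassing chamber and hold its lid open

TASK

The small steel degassing chamber is still under vacuum, with a mould inside. Let the air in by turning the red vent lever on its side a quarter turn to the open stop, so that it lies in line with its pipe, and only then raise the clear lid by its black handle to 60 degrees from shut, so that the mould can be taken out by someone else. The lid has no stay and falls shut if let go, so never let it drop: finish while your gripper is still holding it steady at 60 degrees, with the vent left open and the mould and everything else on the desk left where it stands.

Things in the scene. Friction and masses are not known exactly. Their poses are not given: they have to be found in the camera images.
- chamber: Vacuum degassing chamber: steel box 180 x 180 mm, rim 130 mm up, fixed to the desk. Origin: centre of its underside, z = 0; z up. Front (-x): round gauge 62 mm across, reaching 31 mm out, lower than the rim. +y side: vent pipe. The lid's hinge runs along y at the back (+x). Its place and yaw vary.
- lid (a joint): The clear lid (186 front to back x 190 x 14 mm, top at z = 0.146 when shut). Angle in rad: 0 shut, growing as the front edge rises; 60 degrees is 1.047; stop at 1.40, so let go anywhere it falls shut. No catch, no spring. The lid weighs 0.5 to 0.8 kg, centre of mass about 100 mm from the hinge line.
- lid_handle (a point): Middle of the handle's round black bar, on the lid: 14 mm thick, parallel to the chamber's y, 96 mm straight, a post down to the lid 55 mm to either side, free all round; it can turn between gripping fingers. At lid angle a it lies (148 cos a - 50 sin a) mm in front of (-x) the hinge line and (148 sin a + 50 cos a) mm above it; shut, 42 mm above the lid's top face.
- lid_hinge (a point): Middle of the lid's hinge line, at (100, 0, 138) mm in the chamber's axes; the line runs along the chamber's y. Fixed to the chamber.
- vent_valve (a joint): Vent lever angle in rad: 0 shut (lever across the pipe, pointing to the chamber's -x), 1.571 open (along the pipe, pointing to the chamber's +y, away from the box). Clockwise from above opens. Hard stop at each end; it stays where it is left; about 2 N at the grip turns it. It starts at 0 to 0.3.
- vent_grip (a point): Point to grip on the vent lever: middle of its red sleeve, 66 mm from the valve's axis, 117 mm above the desk. The sleeve is level, 54 mm long (to 91 mm from the axis), 15 mm wide, 10 mm high; beside it the air is free, and for 24 mm or more below it.
- vent_axis (a point): Point on the vertical axis of the vent lever at the height of its red sleeve: (20, 165, 117) mm in the chamber's axes; the brass valve is below it, on the pipe that runs along y out of the +y wall.
- mould: Round grey-blue silicone mould with a cured amber casting in it, lying in the chamber, seen through the lid: 92 mm across, 45 mm high; origin: centre of its underside, 12 mm above the desk. Leave it.
- glue_bottle: White bottle with an orange nozzle, 47 mm across, 148 mm high, on the scorched board; origin: centre of its underside. Leave it.
- carton: Dark blue printed carton, 200 x 110 x 74 mm (x, y, z), lying on the 12 mm thick scorched board to the left; origin: centre of its underside. Leave it.
Things that resemble listed ones, but are neither listed nor needed, are in the scene too. Leave any yellow look-alike of the glue_bottle alone.

How it is judged:
On the way, in this order (a step that is already met when the one before it is completed fails the run):
1. the vent lever is turned to its open stop with the lid still shut (value of joint vent_valve above 1.4 rad and value of joint lid below 0.05 rad), for 0.2 s.
2. the lid is held at 60 degrees (value of joint lid between 0.93 and 1.165 rad and value of joint vent_valve above 1.4 rad), for 0.5 s.
At the end, for the whole second after the job is handed in: The fingers hold the lid (contact over 0.5 N, no loose thing propping it) still at 60 degrees, give or take 6.5; the vent lever is within 10 degrees of its open stop; the mould stands upright on the chamber's floor (all of step 2 and velocity of joint lid between -0.1 and 0.1 rad/s and contact force between the fingers and lid above 0.5 N and contact force between lid and mould below 0.2 N and contact force between lid and glue_bottle below 0.2 N and contact force between lid and carton below 0.2 N and angle between mould's own z axis and vertical below 0.15 rad and z of mould in the frame of chamber below 0.03 m); the arm keeps its last pose, push and grip.
It fails at once if the lid is raised (more than 3 degrees) before the vent is open (value of joint lid above 0.055 rad and value of joint vent_valve below 1.3 rad).
It fails at once if the lid is dropped (falls shut faster than 1.5 rad/s) (velocity of joint lid below -1.5 rad/s).
It fails at once if a bystander or the mould is moved by more than 30 mm (distance of any of mould, glue_bottle, carton from where it was at the start of the episode above 0.03 m).
It also fails if it takes over 51 s, if anything falls off the work surface, if the arm or the gripper's body presses on something with over 40 N, if the wrist force passes 120 N, or if a joint passes its speed limit or range.

ROBOT

A 6-joint arm with a two-finger parallel gripper is mounted at the origin on a cart in front of the work surface, level with it; the furniture and walls round the work are solid. World frame = base frame: x ahead of the robot, y to its left, z up, the work surface at z = 0. Lengths are in m, angles in rad, forces in N, time in s.
With the tool pointing down it reaches from about 0.375 to 0.9 m from the base axis. Payload 3.1 kg.
Tool frame: the origin (TCP) lies at the very end of the fingers, on their centre line; the grasp point (between the pads) lies 19 mm behind it (robot.hold_point_z is the z of the grasp point in the tool frame, in m); z points along the fingers, y is the direction in which the jaws open and shut (so a half turn about z gives the same grasp; the last joint's range is limited). The gripper opens to 87 mm and grips with 3 to 60 N. Pads are 19 mm wide; open, the fingers measure 117 mm over their backs; the gripper's body (75 mm by 190 mm) begins 51 mm behind the grasp point.
Start: joints at [-1.377, 0.527, 1.433, -0, 1.181, -0.178], TCP at [0.228, -0.582, 0.223] pointing down, gripper open.
Joint ranges: [-3.08, 3.08], [-0.75, 2.2], [0.22, 2.44], [-1.43, 4.57], [0, 2.65], [-2.85, 2.85]. Speed limits (rad/s): [2.79, 2.79, 3.14, 3.14, 3.14, 3.14].

INTERFACE

Orientations are given as a unit quaternion [x, y, z, w].
In Python, from rig import robot, viewer, spotter gives the robot as it stands.
- The arm moves only by the shell command python3 -m crank 'ROWS' [FORCE]. ROWS is text: rows parted by semicolons, each of 7 numbers parted by spaces: the turn, a rotation vector about the tool's x, y, z in units of 5 degrees (1.0 is 5 degrees), then the shift along the tool's x, y, z in units of 40 mm (1.0 is 40 mm), then the gripper's target within -1 to 1 (shut at 1, half-way at 0, fully open at -1). A call has 1 to 5 rows; each row shifts and turns the pose as measured when the row begins, along the tool's axes as they then stand; what a row does not reach is not made up. A row lasts 1/8 s, in which the tool goes at most 62.5 mm and 10.7 degrees, less where a joint would pass 70% of its speed; a pose out of reach is approached as far as the arm can. A call is refused whole if a number of a shift passes 1 or a number of a turn 1, either way. A call with a gripper value outside its range is refused whole. The fingers move at their own pace and stop on an object; FORCE is the grip in N (left out, the last holds). Time passes only in rows, so rows that do not move let the fingers close. It gives the time, the measured TCP pose, the force and the opening at its end, in the units of the state.
- robot.get_obs(): the state, without advancing time (a new reading comes with each control period).
- viewer.camera(name): name is "side" or "top" or "wrist"; returns a dict with "img" (420x560x3 uint8, red, green, blue), "camera_matrix" (3x3 intrinsics, pixels), "xyz" and "attitude" of the camera in the world. Camera axes: x right, y down, z forward; pixel columns grow to the right and rows downward; lengths in m; the calibration is good to about 2 mm. A picture is of the moment at which its call begins. There is no depth.
- robot.hand_in(): hands the job in, once; it reports no verdict.
Trained networks look in a picture, given as the dict that the camera call returned (one of the last four; its "shot" number tells which), for a name from the list of things; names that differ only in an ending like _2 or _b are one class to them, and where a whole thing is asked for, a point or a joint stands for the part that bears it (a point fixed in the world has none). Each returns a list of dicts, best first, with "score" (0 to 1); they miss things now and then, are a little off and sometimes report something else, mostly with a low value. They report only what shows in the picture. A call takes as long as a camera call. They do not tell look-alikes from the thing itself.
- spotter.boxes_of(name, picture): "at" ([x, y, z] in m, in the coordinates of the camera as it stood for that picture, good to about 4 mm: the middle of the surface that is visible of it).
The state is a dict: "time": time; "q": joint angles; "joint_velocities": joint speeds; "joint_torque": joint torques, N m; "position": TCP position; "tool_rot": TCP orientation; "ft_force": force on the tool from outside, world axes, zero at the start; "moment": the same for the moment, N m; "grip_width": finger opening in m.
Only numpy, scipy, OpenCV 4.12 (cv2) and the standard library are available. Lean on these libraries where they do the work, as an engineer would, in place of code of your own. Each camera call takes 0.05 s, during which the arm holds its last target.

## Working session

There is one attempt and no reset: what is moved stays moved. The work goes in short steps, Python scripts to look and compute and a shell command to move; the robot and the scene stay as the last step left them, time stands still between calls to the robot, and variables do not carry over. Pictures are saved under pics/ and viewed, and the job is handed in when it is done.

```bash
ls; mkdir -p pics; cat > h.py <<'E'
import numpy as np, cv2
from scipy.spatial.transform import Rotation as R
from rig import robot, viewer, spotter
def att(c):
    a=np.array(c["attitude"],float)
    return R.from_quat(a).as_matrix() if a.size==4 else a.reshape(3,3)
def shot(n,f):
    c=viewer.camera(n); cv2.imwrite('pics/'+f,c["img"][:,:,::-1]); return c
def w(c,p): return att(c)@np.array(p)+np.array(c["xyz"])
def px(c,P):
    v=att(c).T@(np.array(P)-np.array(c["xyz"])); k=np.array(c["camera_matrix"])@v; return k[:2]/k[2]
E
python3 - <<'E'
from h import *
for n in("side","top"):
    c=shot(n,n+'0.png'); print(n,c["xyz"],c["attitude"],np.array(c["camera_matrix"]).tolist())
    for t in("chamber","lid","lid_handle","vent_grip","vent_valve","mould","glue_bottle","carton","lid_hinge","vent_axis"):
        try:
            for d in spotter.boxes_of(t,c)[:3]: print(t,round(d["score"],2),w(c,d["at"]).round(3),px(c,w(c,d["at"])).round())
        except Exception as e: print(t,e)
print(robot.get_obs())
E
```

```text
pics
side [0.12311008 0.79708264 0.93446745] [-0.17696855  0.89054686 -0.40854128  0.09328691] [[438.02186086012216, 0.0, 282.86161551668005], [0.0, 438.02186086012216, 199.3396341613628], [0.0, 0.0, 1.0]]
chamber 0.79 [ 0.513 -0.264  0.123] [306. 163.]
chamber 0.52 [ 0.599 -0.142  0.112] [266. 182.]
lid 0.94 [ 0.521 -0.296  0.145] [308. 151.]
lid_handle 0.74 [ 0.526 -0.293  0.144] [306. 151.]
vent_grip 0.56 [ 0.599 -0.139  0.113] [265. 182.]
vent_valve 0.56 [ 0.591 -0.141  0.121] [268. 180.]
glue_bottle 0.96 [0.535 0.109 0.084] [249. 250.]
glue_bottle 0.95 [0.344 0.329 0.081] [282. 344.]
glue_bottle 0.31 [ 0.516 -0.265  0.123] [306. 162.]
carton 0.78 [0.384 0.16  0.083] [294. 281.]
lid_hinge 0.89 [ 0.516 -0.263  0.126] [305. 162.]
vent_axis 0.67 [ 0.518 -0.261  0.127] [304. 162.]
top [ 0.30335276 -0.04371457  1.41402461] [ 0.71388908 -0.6964391   0.05623725 -0.04660832] [[419.14760668242144, 0.0, 274.2925499832953], [0.0, 419.14760668242144, 217.19977688248724], [0.0, 0.0, 1.0]]
chamber 0.84 [ 0.532 -0.304  0.148] [354. 205.]
lid 0.58 [ 0.533 -0.316  0.145] [358. 205.]
lid_handle 0.
[... 191 characters left out ...]
.1, 'q': array([-1.37651092e+00,  5.27500215e-01,  1.43268612e+00, -1.58442154e-05,
        1.18137846e+00, -1.78481092e-01]), 'joint_velocities': array([ 2.66605810e-03,  8.39904437e-05, -6.70907259e-05, -3.74791948e-04,
       -6.16031225e-04, -9.00378498e-04]), 'joint_torque': array([ 1.29006537e-03, -4.40021718e+01, -1.76988977e+01,  6.35299087e-02,
        5.03888866e-02, -2.62538202e-05]), 'position': array([ 0.2276532 , -0.58205438,  0.22255269]), 'tool_rot': array([ 9.82680309e-01,  1.85308960e-01, -7.21871353e-06,  1.39880976e-05]), 'ft_force': array([-0.36456011,  0.75883025,  0.70382846]), 'moment': array([ 0.02160724,  0.04219286, -0.01326898]), 'grip_width': 0.08687315697664098}
```

View images.

```bash
python3 - <<'E'
import cv2
a=cv2.imread('pics/top0.png'); cv2.imwrite('pics/topc.png',cv2.resize(a[120:300,250:450],None,fx=4,fy=4,interpolation=2)[:600])
a=cv2.imread('pics/side0.png'); cv2.imwrite('pics/sidec.png',cv2.resize(a[80:230,220:400],None,fx=4,fy=4,interpolation=2))
E
```

```text
(no output)
```

View pics/top0.png

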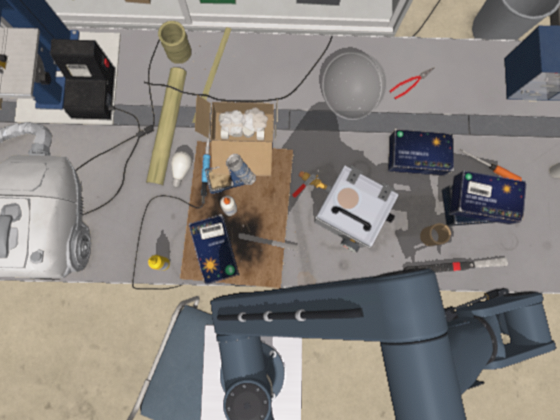

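View pics/side0.png

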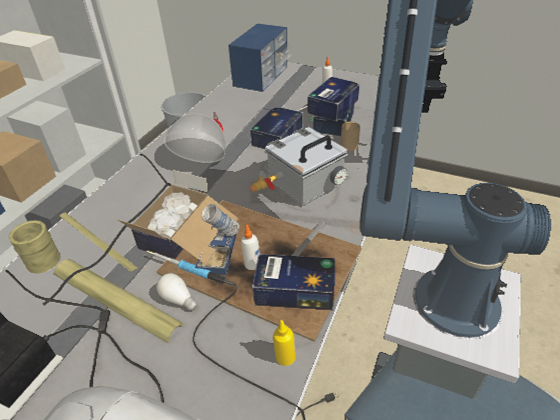

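```bash
true
```

```text
(no output)
```

View pics/topc.png

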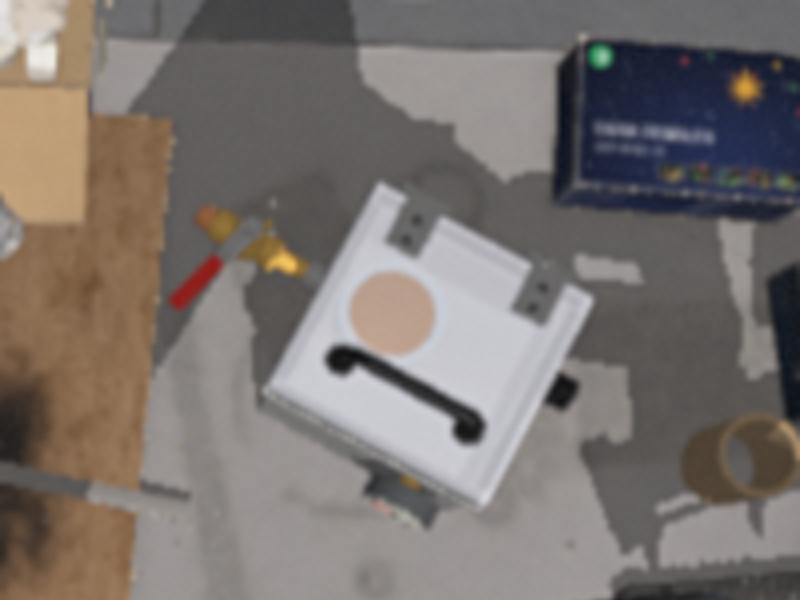

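View pics/sidec.png

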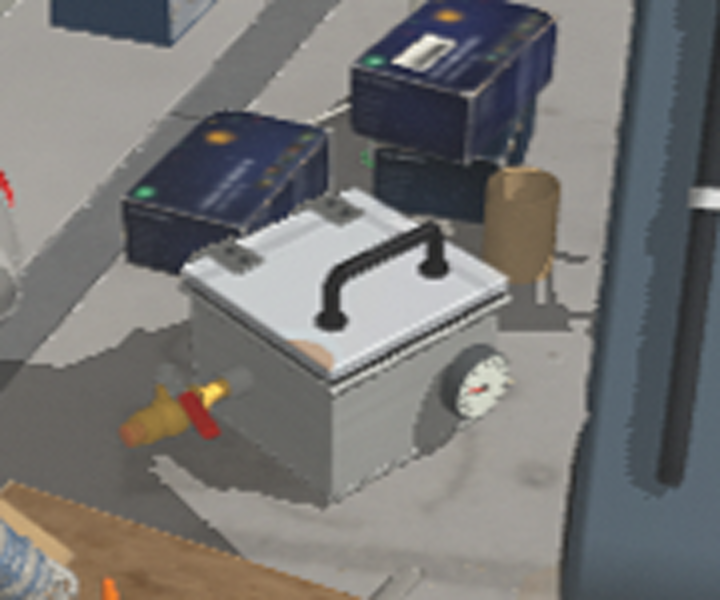

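```bash
cat > fit.py <<'E'
from h import *
from scipy.optimize import least_squares
T=viewer.camera("top"); S=viewer.camera("side")
t=lambda u,v:np.array([250+u/4,120+v/4]); s=lambda u,v:np.array([220+u/4,80+v/4])
C=[(93,95,146),(93,-95,146),(-93,-95,146),(-93,95,146)]
obs=[(T,C[0],t(380,183)),(T,C[1],t(592,298)),(T,C[2],t(485,503)),(T,C[3],t(265,392)),
(S,C[0],s(183,265)),(S,C[1],s(357,188)),(S,C[2],s(508,293)),(S,C[3],s(330,375)),
(T,(-48,0,188),t(408,392)),(S,(-48,0,188),s(385,250))]
gr=[(T,t(197,283)),(S,s(199,413))]
def pt(p,m):
    c,s_=np.cos(p[2]),np.sin(p[2]); return [p[0]+(c*m[0]-s_*m[1])/1e3,p[1]+(s_*m[0]+c*m[1])/1e3,m[2]/1e3]
def grip(a): return (20-66*np.cos(a),165+66*np.sin(a),117)
def f(p):
    return np.concatenate([px(c,pt(p,m))-o for c,m,o in obs]+[px(c,pt(p,grip(p[3])))-o for c,o in gr])
r=least_squares(f,[.53,-.31,1.0-1.5,.1],loss='soft_l1')
p=r.x; print(p,np.degrees(p[2:]),f(p).reshape(-1,2).round(1).tolist())
for n,m in dict(handle=(-48,0,188),hinge=(100,0,138),grip=grip(p[3]),axis=(20,165,117),open=grip(1.571)).items(): print(n,np.round(pt(p,m),4))
E
python3 fit.py
```

```text
[ 0.53213874 -0.31290929 -0.49230649  0.25071799] [-28.20708385  14.36508294] [[-0.8, -0.5], [0.2, 0.4], [-0.9, 1.3], [-0.7, -1.6], [-0.5, -0.6], [0.0, -1.3], [0.9, -4.5], [0.2, -1.8], [0.5, -1.0], [0.4, -0.1], [-1.2, 0.3], [0.4, 0.1]]
handle [ 0.4898 -0.2902  0.188 ]
hinge [ 0.6203 -0.3602  0.138 ]
grip [ 0.5791 -0.1323  0.117 ]
axis [ 0.6278 -0.177   0.117 ]
open [ 0.659  -0.1188  0.117 ]
```

```bash
cat > st.py <<'E'
import sys,json
from h import *
P=[0.53213874,-0.31290929,-0.49230649]
try: P=json.load(open('pose.json'))
except Exception: pass
o=robot.get_obs(); Rt=R.from_quat(o["tool_rot"]).as_matrix()
Rc=R.from_euler('z',P[2]).as_matrix(); O=np.array([P[0],P[1],0])
print('t',round(o["time"],2),'tcp_ch mm',(1e3*Rc.T@(o["position"]-O)).round(1),'w',o["grip_width"].__round__(4),'F_ch',(Rc.T@o["ft_force"]).round(1))
want=Rc@np.array([[0,1,0],[1,0,0],[0,0,-1]])
print('turn units',(R.from_matrix(Rt.T@want).as_rotvec(degrees=True)/5).round(2))
if len(sys.argv)>3:
    t=Rc@(np.array(list(map(float,sys.argv[1:4])))/1e3)+O
    print('shift units',(Rt.T@(t-o["position"])/.04).round(2))
E
python3 st.py
python3 -m crank '0 0 -1 0 0 -0.5 1; 0 0 -1 0 0 -0.5 1; 0 0 -1 0 0 0 1; 0 0 -1 0 0 0 1; 0 0 -1 0 0 0 1'
python3 -m crank '0 0 -1 0 0 0 1; 0 0 -1 0 0 0 1; 0 0 -1 0 0 0 1'
python3 st.py -50 138 260
```

```text
t 1.2 tcp_ch mm [-141.1 -381.1  222.6] w 0.0868 F_ch [ 1.  -0.5 -0.1]
turn units [ 0.    0.   -8.09]
time: 1.82
position: [0.2276, -0.5819, 0.2638]
tool_rot: [0.916, 0.4, 0.0, -0.0]
ft_force: [-0.2, 0.1, 0.6]
grip_width: 0.0449
time: 2.2
position: [0.2277, -0.5818, 0.2639]
tool_rot: [0.854, 0.52, 0.0, -0.0]
ft_force: [0.0, 1.1, 0.2]
grip_width: 0.0151
t 2.2 tcp_ch mm [-141.2 -380.9  263.9] w 0.0151 F_ch [-0.5  1.   0.2]
turn units [-0.   -0.    0.18]
shift units [12.94  2.48  0.1 ]
```

```bash

python3 -m crank '0 0 0.18 1 0.2 0 1; 0 0 0 1 0.2 0 1; 0 0 0 1 0.2 0 1; 0 0 0 1 0.2 0 1; 0 0 0 1 0.2 0 1'
python3 -m crank '0 0 0 1 0.2 0 1; 0 0 0 1 0.2 0 1; 0 0 0 1 0.2 0 1; 0 0 0 1 0.2 0 1; 0 0 0 1 0.2 0 1'
python3 st.py -50 138 180
python3 - <<'E'
from h import *
c=shot("wrist","w1.png")
import json
P=[0.53213874,-0.31290929,-0.49230649]
Rc=R.from_euler('z',P[2]).as_matrix()
for m in [(-48,0,188),(20,165,117),(-93,95,146),(93,95,146),(-44,181,117)]: print(m,px(c,Rc@(np.array(m)/1e3)+np.array([P[0],P[1],0])).round())
E
```

```text
time: 2.82
position: [0.3587, -0.4233, 0.2636]
tool_rot: [0.86, 0.511, -0.0, 0.001]
ft_force: [0.8, -0.6, -0.3]
grip_width: 0.0007
time: 3.45
position: [0.4937, -0.2616, 0.2642]
tool_rot: [0.86, 0.51, 0.0, 0.002]
ft_force: [0.6, -0.6, -0.3]
grip_width: 0.0008
t 3.45 tcp_ch mm [-58.1  27.  264.2] w 0.0008 F_ch [ 0.8 -0.2 -0.3]
turn units [ 0.05  0.03 -0.08]
shift units [2.78 0.17 2.1 ]
(-48, 0, 188) [293. 244.]
(20, 165, 117) [362.  55.]
(-93, 95, 146) [243. 132.]
(93, 95, 146) [443. 131.]
(-44, 181, 117) [295.  36.]
```

View pics/w1.png

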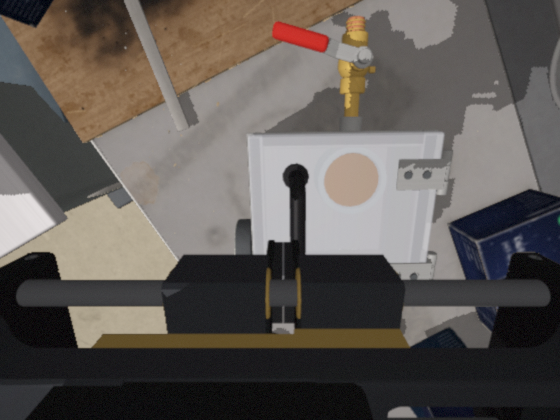

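The wrist view shows the valve axis at (363,57), the red sleeve centred at (302,36) and the lid edge at row 133. All are within a few pixels of my fitted pose. The place beside the lever is free.

```bash

python3 -m crank '0 0 0 1 0.1 0 1; 0 0 0 1 0.1 0 1; 0 0 0 0.8 0 0 1; 0 0 0 0 0 1 1; 0 0 0 0 0 1 1' 
python3 st.py -48 138 98
```

```text
time: 4.12
position: [0.5638, -0.1602, 0.1871]
tool_rot: [0.858, 0.513, 0.006, 0.007]
ft_force: [-0.3, 0.5, -0.6]
grip_width: 0.0006
t 4.12 tcp_ch mm [-44.3 149.6 187.1] w 0.0006 F_ch [-0.5  0.3 -0.6]
turn units [ 0.2  -0.03 -0.01]
shift units [-0.29 -0.13  2.23]
```

```bash

python3 -m crank '0.2 0 0 -0.3 -0.1 0.3 1; 0 0 0 0 0 0.7 1; 0 0 0 0 0 0.7 1; 0 0 0 0 0 0.4 1' 
python3 st.py -48 140 98
```

```text
time: 4.62
position: [0.554, -0.1723, 0.1018]
tool_rot: [0.858, 0.513, 0.001, -0.0]
ft_force: [0.1, 0.3, -0.7]
grip_width: 0.0004
t 4.62 tcp_ch mm [-47.2 134.3 101.8] w 0.0004 F_ch [-0.1  0.3 -0.7]
turn units [-0.   -0.02 -0.01]
shift units [ 0.14 -0.02  0.1 ]
```

```bash

python3 -m crank '0 0 0 0.6 0.1 0.1 1; 0 0 0 0.4 0.05 0 1; 0 0 0 0.4 0.1 0 1; 0 0 0 0.3 0.2 0 1; 0 0 0 0.3 0.2 0 1' 
python3 st.py -20.5 212 98
```

```text
time: 5.25
position: [0.6156, -0.1163, 0.0991]
tool_rot: [0.859, 0.512, -0.002, -0.0]
ft_force: [-1.8, -1.2, 1.2]
grip_width: 0.0006
t 5.25 tcp_ch mm [-19.3 212.7  99.1] w 0.0006 F_ch [-1.  -1.9  1.2]
turn units [-0.02  0.03 -0.04]
shift units [-0.02 -0.03  0.03]
```

```bash

python3 -m crank '0 0 0 0.2 0.3 0 1; 0 0 0 0.1 0.25 0 1; 0 0 0 0 0.2 0 1' 
python3 st.py 0 223 98
python3 - <<'E'
from h import *
c=shot("wrist","w2.png")
E
```

```text
time: 5.62
position: [0.6436, -0.1145, 0.0988]
tool_rot: [0.858, 0.513, -0.007, -0.008]
ft_force: [-19.9, 6.8, 15.0]
grip_width: 0.0006
t 5.62 tcp_ch mm [  4.4 227.5  98.8] w 0.0006 F_ch [-20.8  -3.4  15. ]
turn units [-0.23  0.04 -0.02]
shift units [-0.11 -0.11  0.02]
```

View pics/w2.png

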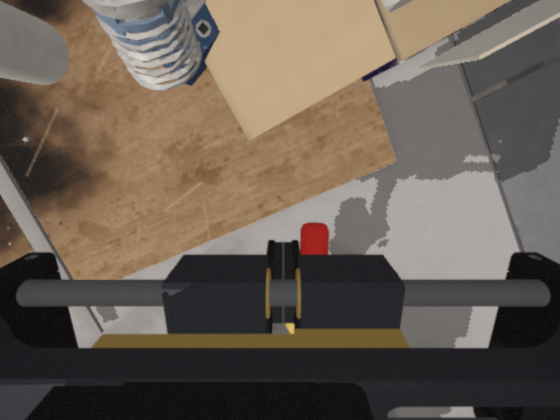

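The red lever at (314,240) now lies along the pipe, and the 20 N reaction shows it is on its stop. I back off and check it.

```bash

python3 -m crank '-0.2 0 0 0 0 0 1; 0 0 0 0 -0.5 0 1; 0 0 0 0 -0.5 0 1; 0 0 0 0 -0.3 -1 1; 0 0 0 0 0 -1 1' 
python3 -m crank '0 0 0 0 0 -1 -0.3; 0 0 0 -1 0 -1 -0.3; 0 0 0 -1 0 -0.3 -0.3; 0 0 0 -1 0 0 -0.3' 
python3 st.py -48 0 255
python3 - <<'E'
from h import *
c=shot("wrist","w3.png")
P=[0.53213874,-0.31290929,-0.49230649]
Rc=R.from_euler('z',P[2]).as_matrix()
for m in [(-48,48,188),(-48,-48,188),(20,165,117),(-93,95,146),(93,95,146),(20,231,117)]: print(m,px(c,Rc@(np.array(m)/1e3)+np.array([P[0],P[1],0])).round())
E
```

```text
time: 6.3
position: [0.599, -0.0874, 0.1785]
tool_rot: [0.859, 0.512, -0.0, -0.002]
ft_force: [-0.1, -0.2, -0.4]
grip_width: 0.0006
time: 6.8
position: [0.5498, -0.1947, 0.2794]
tool_rot: [0.858, 0.514, 0.008, 0.006]
ft_force: [-0.4, -0.4, -0.3]
grip_width: 0.0325
t 6.8 tcp_ch mm [-40.4 112.5 279.4] w 0.0325 F_ch [-0.2 -0.5 -0.3]
turn units [ 0.22 -0.08  0.02]
shift units [-2.82 -0.21  0.59]
(-48, 48, 188) [272. 275.]
(-48, -48, 188) [273. 355.]
(20, 165, 117) [334. 147.]
(-93, 95, 146) [230. 216.]
(93, 95, 146) [404. 215.]
(20, 231, 117) [338.  82.]
```

View pics/w3.png

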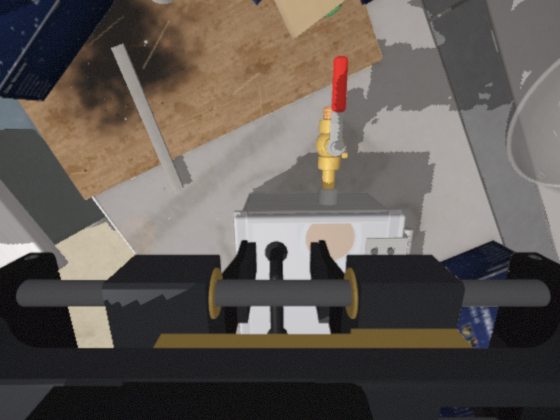

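```bash
cat > fit2.py <<'E'
from h import *
P=[0.53213874,-0.31290929,-0.49230649]
Rc=R.from_euler('z',P[2]).as_matrix();O=np.array([P[0],P[1],0])
def back(c,uv,z):
    r=att(c)@np.linalg.inv(np.array(c["camera_matrix"]))@np.array([uv[0],uv[1],1.]); x=np.array(c["xyz"]); X=x+r*(z-x[2])/r[2]
    return (1e3*Rc.T@(X-O)).round(1)
if __name__=="__main__":
    c=viewer.camera("wrist")
    print('cam',c["xyz"])
    for n,uv,z in [('bar',(277,300),.188),('post top',(276,251),.188),('post base',(276,251),.150),('cornF',(236,213),.146),('cornB',(405,213),.146),('axis',(336,147),.122),('sleeve',(340,84),.117)]: print(n,back(c,uv,z))
E
python3 fit2.py
```

```text
cam [ 0.58294419 -0.12890894  0.44111417]
bar [-43.6  14.  188. ]
post top [-44.1  67.7 188. ]
post base [-44.4  49.9 150. ]
cornF [-86.5  92.5 146. ]
cornB [ 94.4  91.1 146. ]
axis [ 21.3 158.9 122. ]
sleeve [ 23.1 222.5 117. ]
```

```bash

python3 -m crank '0.2 0 0 -1 -0.05 0 -0.4; 0 0 0 -1 -0.05 0.3 -0.4; 0 0 0 -1 0 0.2 -0.4; 0 0 0 0 0 0 -0.4' 
python3 st.py -45 -3 169
python3 - <<'E'
from h import *
c=shot("wrist","w4.png"); c=shot("side","s4.png")
E
```

```text
time: 7.4
position: [0.492, -0.3027, 0.2583]
tool_rot: [0.859, 0.513, 0.006, 0.001]
ft_force: [0.0, 0.9, 0.1]
grip_width: 0.0604
t 7.4 tcp_ch mm [-40.2 -10.  258.3] w 0.0604 F_ch [-0.4  0.8  0.1]
turn units [ 0.1  -0.11 -0.03]
shift units [ 0.15 -0.14  2.23]
```

View pics/w4.png

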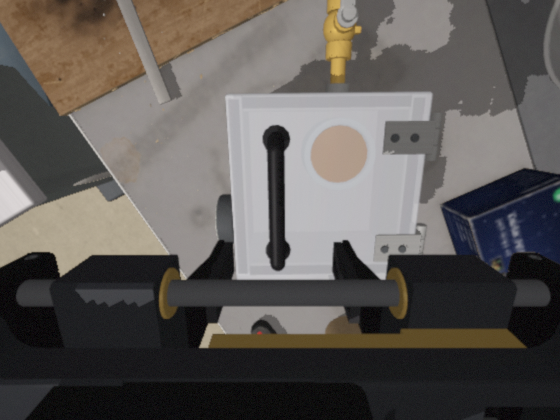

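View pics/s4.png

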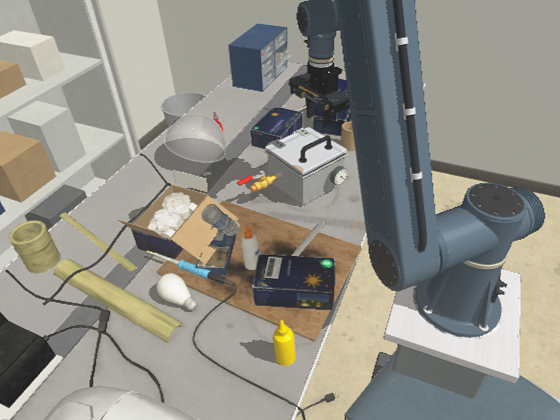

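```bash
python3 - <<'E'
from fit2 import *
o=robot.get_obs()
s=viewer.camera("side");c=viewer.camera("wrist")
print(px(s,o["position"]),px(c,o["position"]))
for m in [(-46,48,188),(-46,-48,188)]:
    X=Rc@(np.array(m)/1e3)+O; print(m,px(s,X),px(c,X))
for uv,z in [((277,140),.188),((278,265),.188),((277,140),.15),((278,248),.15),((228,96),.146),((431,94),.146),((235,277),.146),((347,16),.122)]: print(uv,z,back(c,uv,z))
E
```

```text
[317.5072186  120.48267265] [281.67169679 255.80821728]
(-46, 48, 188) [304.43634666 147.741986  ] [274.19023294 152.45972473]
(-46, -48, 188) [327.5474098  136.62333228] [274.98144487 262.46332626]
(277, 140) 0.188 [-43.7  57.6 188. ]
(278, 265) 0.188 [-43.3 -50.5 188. ]
(277, 140) 0.15 [-44.1  55.6 150. ]
(278, 248) 0.15 [-43.6 -51.1 150. ]
(228, 96) 0.146 [-87.4  93.3 146. ]
(431, 94) 0.146 [ 93.   95.3 146. ]
(235, 277) 0.146 [-89.2 -86.1 146. ]
(347, 16) 0.122 [ 19.2 163.  122. ]
```

The bar runs from (277,140) to (278,262), between the open fingers, and lies at chamber x of about -44 and y of about 0. I go down over it.

```bash

python3 -m crank '0.1 -0.1 0 0.25 -0.1 0 -0.4; 0 0 0 0 0 0.6 -0.4; 0 0 0 0 0 0.6 -0.4; 0 0 0 0 0 0.5 -0.4; 0 0 0 0 0 0.3 -0.4' 
python3 st.py -44.5 0 169
```

```text
time: 8.22
position: [0.4995, -0.2817, 0.1803]
tool_rot: [0.855, 0.518, 0.002, 0.002]
ft_force: [-0.0, -0.4, -0.6]
grip_width: 0.061
t 8.22 tcp_ch mm [-43.5  12.1 180.3] w 0.061 F_ch [ 0.1 -0.3 -0.6]
turn units [ 0.07 -0.01  0.13]
shift units [-0.3  -0.03  0.28]
```

```bash

python3 -m crank '0 0 0.1 -0.3 -0.03 0.3 -0.4; 0 0 0 0 0 0 -0.4' 
python3 st.py -44.5 0 169
python3 -m crank '0 0 0 0 0 0 0.4; 0 0 0 0 0 0 1; 0 0 0 0 0 0 1; 0 0 0 0 0 0 1' 15
python3 st.py -44.5 0 169
```

```text
time: 8.48
position: [0.493, -0.2911, 0.1674]
tool_rot: [0.857, 0.515, 0.002, 0.002]
ft_force: [0.2, 0.6, 0.5]
grip_width: 0.0611
t 8.47 tcp_ch mm [-44.8   0.8 167.4] w 0.0611 F_ch [-0.1  0.6  0.5]
turn units [ 0.06 -0.01  0.04]
shift units [-0.02  0.01 -0.04]
time: 8.98
position: [0.4939, -0.2923, 0.1693]
tool_rot: [0.857, 0.515, 0.002, 0.004]
ft_force: [0.4, 0.4, 0.6]
grip_width: 0.0288
t 8.97 tcp_ch mm [-4.340e+01  1.000e-01  1.693e+02] w 0.0288 F_ch [0.2 0.6 0.6]
turn units [ 0.11 -0.    0.03]
shift units [-0.   -0.03  0.01]
```

```bash

python3 -m crank '0 0 0 0 0 0 1; 0 0 0 0 0 0 1; 0 0 0 0 0 0 1' 25
python3 st.py -44.5 0 169
python3 - <<'E'
from h import *
c=shot("wrist","w5.png")
E
```

```text
time: 9.35
position: [0.4927, -0.2916, 0.1694]
tool_rot: [0.857, 0.515, 0.002, 0.003]
ft_force: [-0.0, -0.4, -0.0]
grip_width: 0.0132
t 9.35 tcp_ch mm [-44.9   0.2 169.4] w 0.0132 F_ch [ 0.1 -0.3 -0. ]
turn units [ 0.07 -0.    0.04]
shift units [-0.    0.01  0.01]
```

View pics/w5.png

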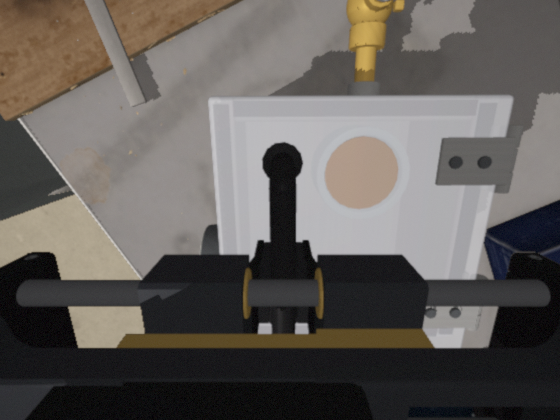

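```bash
cat > lid.py <<'E'
from h import *
# handle circle from grasp start: shut handle at ch (-44.9, 188.4) => hinge (103.1,138.4)
P=[0.53213874,-0.31290929,-0.49230649]
Rc=R.from_euler('z',P[2]).as_matrix();O=np.array([P[0],P[1],0])
o=robot.get_obs(); Rt=R.from_quat(o["tool_rot"]).as_matrix()
g=1e3*Rc.T@(o["position"]+Rt@[0,0,robot.hold_point_z]-O)
d=np.array([103.1-g[0],g[2]-138.4]); a=np.degrees(np.arctan2(d[1],d[0]))-18.67
print('t',round(o["time"],2),'grasp',g.round(1),'r',np.hypot(*d).round(1),'(156.2) lid deg',a.round(1),'w',round(o["grip_width"],4),'F',(Rc.T@o["ft_force"]).round(1))
for k in(5,10,15,20):
    b=np.radians(a+k+18.67); t=np.array([103.1-156.2*np.cos(b),0,138.4+156.2*np.sin(b)])
    print(k,(Rt.T@Rc@((t-g)/40)).round(2))
print('turn',(R.from_matrix(Rt.T@(Rc@np.array([[0,1,0],[1,0,0],[0,0,-1]]))).as_rotvec(degrees=True)/5).round(2))
E
python3 lid.py
python3 -m crank '0 0 0 0 0.12 -0.32 1; 0 0 0 0 0.15 -0.3 1' 25; python3 lid.py
```

```text
t 9.4 grasp [-45.    0.2 188.1] r 156.2 (156.2) lid deg -0.1 w 0.013 F [-1.5  0.3  0.8]
5 [-0.01  0.12 -0.32]
10 [-0.01  0.28 -0.62]
15 [-0.01  0.45 -0.91]
20 [-0.01  0.66 -1.19]
turn [ 0.07 -0.    0.04]
time: 9.65
position: [0.5011, -0.296, 0.1928]
tool_rot: [0.857, 0.515, 0.001, 0.0]
ft_force: [-0.8, -0.6, -7.0]
grip_width: 0.0131
t 9.65 grasp [-35.3   0.3 211.5] r 156.6 (156.2) lid deg 9.2 w 0.0131 F [-0.4 -0.9 -7. ]
5 [-0.01  0.18 -0.29]
10 [-0.01  0.38 -0.57]
15 [-0.01  0.6  -0.83]
20 [-0.01  0.84 -1.07]
turn [ 0.01 -0.01  0.04]
```

Nice: 9 degrees, with low force. I carry on.

```bash

python3 -m crank '0 0 0 0 0.18 -0.29 1; 0 0 0 0 0.2 -0.28 1; 0 0 0 0 0.22 -0.26 1' ; python3 lid.py
```

```text
time: 10.02
position: [0.5206, -0.3062, 0.2263]
tool_rot: [0.857, 0.515, -0.002, -0.004]
ft_force: [-1.6, -1.1, -7.1]
grip_width: 0.0132
t 10.03 grasp [-13.2   0.4 245. ] r 157.8 (156.2) lid deg 23.8 w 0.0132 F [-0.9 -1.7 -7.1]
5 [-0.01  0.27 -0.22]
10 [-0.01  0.53 -0.44]
15 [-0.01  0.8  -0.64]
20 [-0.01  1.1  -0.81]
turn [-0.1  -0.02  0.04]
```

```bash

python3 -m crank '-0.1 0 0 0 0.26 -0.22 1; 0 0 0 0 0.26 -0.22 1; 0 0 0 0 0.27 -0.2 1' ; python3 lid.py
```

```text
time: 10.4
position: [0.5459, -0.3195, 0.2529]
tool_rot: [0.857, 0.515, -0.002, -0.005]
ft_force: [-2.1, 0.1, -7.6]
grip_width: 0.013
t 10.4 grasp [ 15.4   0.7 271.6] r 159.5 (156.2) lid deg 38.0 w 0.013 F [-1.9 -0.9 -7.6]
5 [-0.02  0.34 -0.11]
10 [-0.02  0.64 -0.26]
15 [-0.02  0.96 -0.39]
20 [-0.02  1.28 -0.48]
turn [-0.13 -0.02  0.05]
```

```bash

python3 -m crank '-0.1 0 0 0 0.3 -0.14 1; 0 0 0 0 0.31 -0.13 1' ; python3 lid.py
```

```text
time: 10.65
position: [0.5652, -0.3296, 0.2663]
tool_rot: [0.857, 0.515, -0.002, -0.005]
ft_force: [-3.7, 0.5, -1.5]
grip_width: 0.0132
t 10.65 grasp [ 37.2   0.9 285. ] r 160.7 (156.2) lid deg 47.1 w 0.0132 F [-3.5 -1.3 -1.5]
5 [-0.02  0.36 -0.03]
10 [-0.02  0.69 -0.13]
15 [-0.03  1.02 -0.2 ]
20 [-0.03  1.36 -0.24]
turn [-0.12 -0.01  0.05]
```

```bash

python3 -m crank '-0.1 0 0 0 0.34 -0.05 1; 0 0 0 0 0.34 -0.08 1' ; python3 lid.py; python3 - <<'E'
from h import *
c=shot("wrist","w6.png")
s=shot("side","s6.png"); cv2.imwrite('pics/s6c.png',cv2.resize(s["img"][60:210,220:400,::-1],None,fx=4,fy=4,interpolation=2))
E
```

```text
time: 10.9
position: [0.5884, -0.3419, 0.2758]
tool_rot: [0.857, 0.516, -0.001, -0.002]
ft_force: [-2.6, -0.1, -5.9]
grip_width: 0.0131
t 10.9 grasp [ 63.4   1.  294.5] r 161.0 (156.2) lid deg 57.1 w 0.0131 F [-2.3 -1.3 -5.9]
5 [-0.03  0.36  0.05]
10 [-0.03  0.7   0.  ]
15 [-0.03  1.04 -0.01]
20 [-0.03  1.38  0.01]
turn [-0.05 -0.    0.06]
```

View pics/s6c.png

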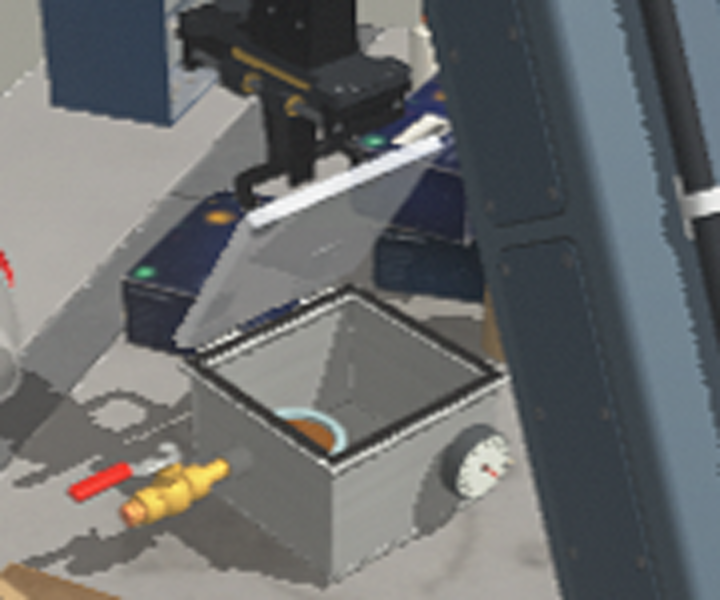

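View pics/w6.png

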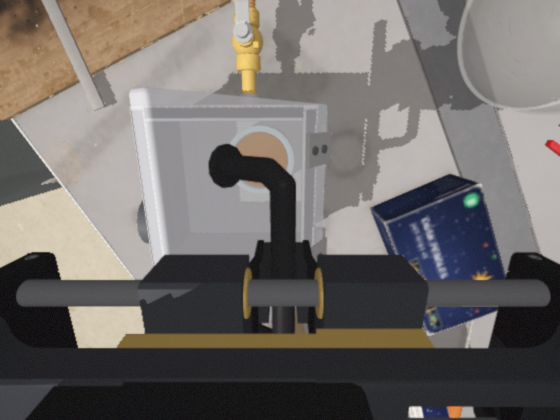

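```bash
python3 - <<'E'
from fit2 import *
s=viewer.camera("side");c=viewer.camera("wrist")
print('shut front corner ref: obs full px (302.5,173.75),(347,153.25)')
for a in (0,50,55,60,65):
    b=np.radians(a)
    def q(al,n,y): return Rc@(np.array([100-al*np.cos(b)+n*np.sin(b),y,138+al*np.sin(b)+n*np.cos(b)])/1e3)+O
    k=lambda p:((px(s,p)-[220,60])*4).round().astype(int).tolist()
    print(a,'top edge',k(q(193,8,95)),k(q(193,8,-95)),'bot edge',k(q(193,-6,95)),k(q(193,-6,-95)),'bar',k(q(148,50,48)),'wrist post base/top edge',px(c,q(148,8,55)).round(),px(c,q(193,8,95)).round(),'bar',px(c,q(148,50,48)).round())
E
```

```text
shut front corner ref: obs full px (302.5,173.75),(347,153.25)
0 top edge [331, 448] [511, 355] bot edge [331, 463] [510, 369] bar [339, 352] wrist post base/top edge [169. 146.] [116. 103.] bar [151. 159.]
50 top edge [264, 238] [456, 156] bot edge [274, 255] [465, 172] bar [262, 195] wrist post base/top edge [196. 162.] [107.  86.] bar [243. 182.]
55 top edge [252, 219] [444, 138] bot edge [262, 235] [454, 153] bar [251, 184] wrist post base/top edge [211. 164.] [125.  83.] bar [266. 184.]
60 top edge [239, 201] [432, 121] bot edge [250, 216] [442, 135] bar [240, 173] wrist post base/top edge [228. 165.] [150.  81.] bar [292. 185.]
65 top edge [226, 184] [418, 106] bot edge [237, 198] [429, 119] bar [229, 164] wrist post base/top edge [247. 167.] [182.  79.] bar [318. 186.]
```

The side view puts the lid edge at (246,211) in the crop and the wrist view puts the post base at (226,165). Both mean about 58°. I nudge it up 2° and hold.

```bash

python3 -m crank '0 0 0 0 0.14 -0.02 1; 0 0 0 0 0 0 1; 0 0 0 0 0 0 1; 0 0 0 0 0 0 1; 0 0 0 0 0 0 1' 30 ; python3 lid.py|head -1
python3 -m crank '0 0 0 0 0 0 1; 0 0 0 0 0 0 1; 0 0 0 0 0 0 1; 0 0 0 0 0 0 1; 0 0 0 0 0 0 1'; python3 lid.py|head -1; python3 - <<'E'
from h import *
c=shot("wrist","w7.png")
s=shot("side","s7.png"); cv2.imwrite('pics/s7c.png',cv2.resize(s["img"][60:210,220:400,::-1],None,fx=4,fy=4,interpolation=2))
E
```

```text
time: 11.72
position: [0.5923, -0.3441, 0.2769]
tool_rot: [0.857, 0.516, -0.001, -0.002]
ft_force: [-2.6, 0.8, 0.3]
grip_width: 0.0131
t 11.72 grasp [ 67.8   1.  295.6] r 161.1 (156.2) lid deg 58.7 w 0.0131 F [-2.7 -0.6  0.3]
time: 12.35
position: [0.5923, -0.3441, 0.2769]
tool_rot: [0.857, 0.516, -0.001, -0.002]
ft_force: [-3.6, 0.8, -0.7]
grip_width: 0.0131
t 12.35 grasp [ 67.8   1.  295.6] r 161.1 (156.2) lid deg 58.7 w 0.0131 F [-3.5 -1.  -0.7]
```

View pics/s7c.png

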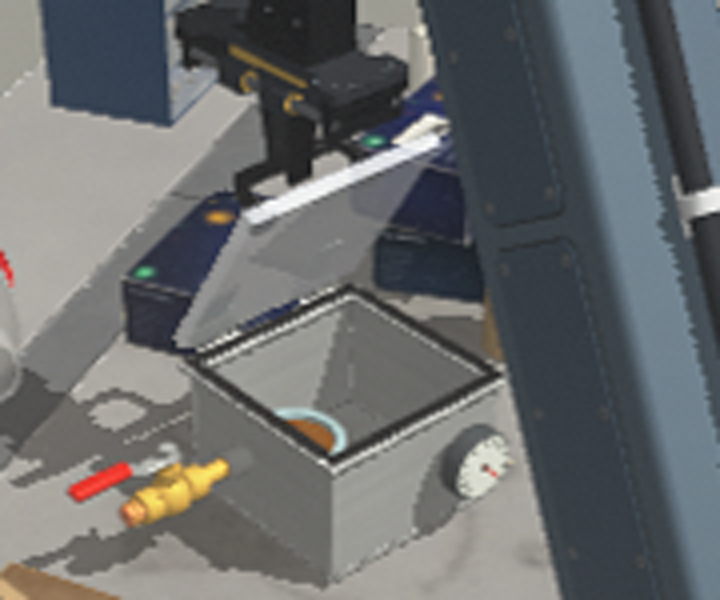

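View pics/w7.png

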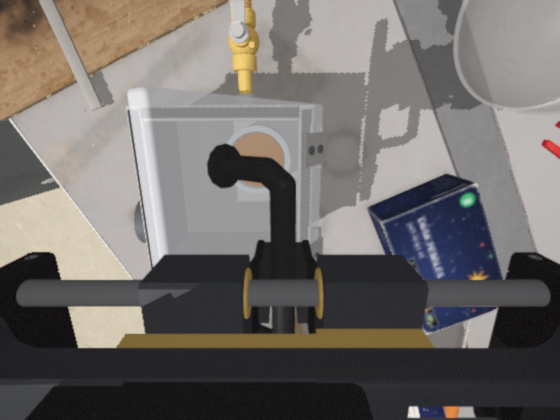

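```bash
python3 - <<'E'
from fit2 import *
from scipy.optimize import least_squares
p=np.array([(-45,188.1),(-35.3,211.5),(-13.2,245),(15.4,271.6),(37.2,285),(63.4,294.5),(67.8,295.6)])
r=least_squares(lambda c:np.hypot(*(p-c).T)-156.2,[103,138]); c=r.x
d=p-c;a=np.degrees(np.arctan2(d[:,1],-d[:,0])); print(c,r.fun.round(1),a.round(1),(a-a[0]).round(1),(a-18.67).round(1))
# lid angle from observed front corner in side and lid plane, calibrating with shut corner offsets
s=viewer.camera("side");w_=viewer.camera("wrist")
def q(P,a,al,n,y):
    b=np.radians(a);M=R.from_euler('z',P[2]).as_matrix()
    return M@(np.array([100-al*np.cos(b)+n*np.sin(b),y,138+al*np.sin(b)+n*np.cos(b)])/1e3)+[P[0],P[1],0]
f=lambda x:np.concatenate([px(s,q([P[0]+x[1],P[1]+x[2],P[2]],x[0],193,8,95))-np.array([220+243/4,60+207/4]),
 px(s,q([P[0]+x[1],P[1]+x[2],P[2]],x[0],193,-6,95))-np.array([220+253/4,60+225/4]),
 px(w_,q([P[0]+x[1],P[1]+x[2],P[2]],x[0],148,8,55))-np.array([224,166]),
 np.array(x[1:])/.003])
r=least_squares(f,[60,0,0],x_scale=[1,.001,.001]);print(r.x,r.fun.round(1))
E
```

```text
[105.32674585 144.0032082 ] [ 0.5 -0.2 -0.5 -0.1  0.4  0.  -0. ] [16.3 25.6 40.4 54.8 64.2 74.4 76.1] [ 0.   9.3 24.1 38.5 47.9 58.1 59.7] [-2.3  7.  21.8 36.2 45.5 55.8 57.4]
[ 5.79144253e+01  4.05038092e-03 -3.30435876e-03] [-0.5 -0.4 -0.3 -1.1 -0.6 -0.   1.4 -1.1]
```

```bash

python3 -m crank '0 0 0 0 0.1 -0.01 1; 0 0 0 0 0 0 1; 0 0 0 0 0 0 1; 0 0 0 0 0 0 1; 0 0 0 0 0 0 1'; python3 lid.py|head -1
python3 - <<'E'
from h import *
t=shot("top","t8.png")
print([(round(d["score"],2),w(t,d["at"]).round(3)) for d in spotter.boxes_of("carton",t)[:2]])
o=robot.get_obs(); print(o["position"],o["grip_width"],o["ft_force"]); print(robot.hand_in())
o=robot.get_obs(); print(o["position"],o["grip_width"])
E
```

```text
time: 13.18
position: [0.5955, -0.3458, 0.2777]
tool_rot: [0.857, 0.516, -0.002, -0.003]
ft_force: [-2.9, 1.7, 2.0]
grip_width: 0.0131
t 13.18 grasp [ 71.5   1.  296.4] r 161.2 (156.2) lid deg 60.0 w 0.0131 F [-3.4  0.1  2. ]
[(0.66, array([0.441, 0.161, 0.086])), (0.3, array([0.535, 0.087, 0.111]))]
[ 0.59552499 -0.34575903  0.27774394] 0.012563091889295008 [-3.99451336  1.25750254  0.92143525]
the job is handed in; nothing more can be done
None
the job is handed in; nothing more can be done
```

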